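Clear up after the printing class

ROBOT

A 7-joint arm with a two-finger parallel gripper is mounted at the origin on the work surface. World frame = base frame: x ahead of the robot, y to its left, z up, the work surface at z = 0. Lengths are in m, angles in degrees, forces in N, time in s.
With the tool pointing down it reaches from about 0.35 to 0.775 m from the base axis. Payload 3.1 kg.
Tool frame: the origin (TCP) lies on the centre line of the jaws, within the pads' length; the fingertips stand 17 mm ahead of it and the grasp point (between the pads) lies 2 mm behind it (robot.tip_reach is the distance from the TCP to the fingertips, in m); z points along the fingers, y is the line along which they close (so a half turn about z gives the same grasp; the last joint's range is limited). The gripper opens to 85 mm and grips with 20 to 120 N. Pads are 22 mm wide; open, the fingers measure 114 mm over their backs; the gripper's body (76 mm by 85 mm) begins 54 mm behind the grasp point. The pads swing forward as they close: fully open they stand 13 mm farther back than shut.
Start: joints at [62.871, 17.813, 0.802, 86.603, -0.252, 75.585, -1.558], TCP at [0.23, -0.5, 0.248] pointing down, gripper open.
Joint ranges: [-154.91, 154.91], [-16.99, 109.72], [-72.82, 74.43], [7.12, 147.25], [-82.49, 262.49], [11.32, 116.49], [-174.64, 174.64]. Speed limits (degrees/s): [159.86, 159.86, 180, 180, 180, 180, 180].

INTERFACE

Orientations are given as [roll, pitch, yaw] about the fixed x, y, z axes, in that order (R = Rz(yaw) Ry(pitch) Rx(roll)).
In Python, from station import robot, fingers, vision, workorder, recognise gives the robot as it stands. Calls block until the motion is done:
- robot.move_to(position, orientation): joint-space move of the TCP to a pose.
- robot.line_to(position, orientation=None, velocity=0.15, f_stop=None): straight line of the TCP; orientation=None keeps the orientation; velocity is the mean speed in m/s. With f_stop (N) it stops when the force on the tool has changed by that much, and returns True; else False.
- robot.move_j(angles): joint-space move.
- fingers.gripper_to(opening, force=None): opening from 0.0 (shut) to 1.0 (fully open); force is the grip in N (None keeps the last); returns when the fingers have stopped.
- robot.pause(seconds).
- robot.inverse_kinematics(position, orientation): joint angles nearest the present ones, or None.
- vision.grab_frame(name): name is "side" or "top"; returns the picture (400x640x3 uint8, red, green, blue); there is no depth.
- vision.calibration(name): a dict with "mtx" (3x3 intrinsics, pixels), "extrinsics" (4x4, takes a point from world to camera coordinates). Camera axes: x right, y up, looking along -z (the intrinsics and any distortion apply to the point x, -y, -z); pixel columns grow to the right and rows downward; lengths in m; the calibration is good to about 2 mm. A picture is of the moment at which its call begins. calibration takes no time and is no camera call.
A pose or a line that the arm cannot do raises robot.PlanningError and nothing moves.
- workorder.close_job(): hands the job in; it is judged then, once.
Trained networks look in the newest picture that a camera, given by its name, has taken for a name from the list of things; names that differ only in an ending like _2 or _b are one class to them, and where a whole thing is asked for, a point or a joint stands for the part that bears it (a point fixed in the world has none). Each returns a list of dicts, best first, with "p" (0 to 1); they miss things now and then, are a little off and sometimes report something else, mostly with a low value. They report only what shows in the picture. A call takes as long as a camera call.
- recognise(label, camera): "rect" ([centre column, centre row, width, height] in pixels, round what is visible of it).
Readings, each from a call of its own:
- robot.current_time_s(): time.
- robot.current_joint_positions(): joint angles.
- robot.current_dq(): joint speeds.
- robot.current_joint_torque(): joint torques, N m.
- robot.current_tool_pos(): TCP position.
- robot.current_eef_rot(): TCP orientation.
- robot.current_contact_force(): force on the tool from outside, world axes, zero at the start.
- robot.current_torque(): the same for the moment, N m.
- robot.current_finger_gap(): opening from 0.0 (shut) to 1.0 (fully open).
- robot.current_gripper_force(): force on a finger pad.
Only numpy, scipy, OpenCV 4.12 (cv2) and the standard library are available. Lean on these libraries where they do the work, as an engineer would, in place of code of your own. Each camera call takes 0.05 s, during which the arm holds its last target. There are 200 camera calls.

TASK

Clear the printing table: lay both hand rollers flat on the floor of the white wash tray, side by side and not on top of one another; stand each ink jar upright in the bay of the wooden crate that has its lid's colour; and lay the baren (the black pressing disc with the wooden grip) flat on the round cork pad, grip up and wholly on the pad. Leave the pot of brushes standing where it is.

Things in the scene. Friction and masses are not known exactly. Their poses are not given: they have to be found in the camera images.
- brayer_wood: Loose ink roller (brayer), pale wooden handle, black roller, lying on its roller and handle bulb. 138 mm long; roller (does not turn) 32 mm across, 50 mm long. Origin: on the underside, below the handle. x runs along the handle to the roller: roller axis at x = +45 mm, bulb end at -77 mm, straight round grip 22 mm across from -50 to 0 mm, its centre 16 mm above the underside. z up.
- brayer_green: Loose ink roller (brayer), green handle, grey roller, lying on its roller and handle bulb. 138 mm long; roller (does not turn) 32 mm across, 44 mm long. Origin: on the underside, below the handle. x runs along the handle to the roller: roller axis at x = +45 mm, bulb end at -77 mm, straight round grip 22 mm across from -50 to 0 mm, its centre 16 mm above the underside. z up.
- jar_blue: Squat ink jar, loose, standing upright: white body with a blue lid, a plain cylinder 48 mm across and 62 mm high (the lid is the top 17 mm). Origin: centre of its underside, z up along its axis.
- jar_yellow: Squat ink jar, loose, standing upright: white body with a yellow lid, a plain cylinder 48 mm across and 62 mm high (the lid is the top 17 mm). Origin: centre of its underside, z up along its axis.
- baren: Baren (hand press for prints), loose, lying flat with its grip up: black disc 90 mm across and 12 mm thick with a wooden grip bar across its top, 20 mm wide (along x), 78 mm long (along y), from 12 to 42 mm above the underside. Origin: centre of its underside, z up.
- wash_tray: White enamel wash tray, fixed: 190 mm (x) by 180 mm (y) outside, walls 4 mm thick and 20 mm high, inner floor 4 mm above the origin. Origin: centre of its underside, z up. Both rollers fit lying along its x axis, 42 mm either side of the middle, if the fingers open only part-way there.
- ink_crate: Low wooden ink crate, fixed, at any yaw: 88 mm (x) by 170 mm (y), walls 6 mm thick, rim 28 mm above the origin; two square bays 76 mm wide inside, floor 5 mm above the origin. The blue-floored bay is centred at y = +41 mm, the yellow-floored at y = -41 mm. Origin: centre of its underside, z up.
- cork_pad: Round cork pad, fixed: 125 mm across, 6 mm thick. Origin: centre of its underside, z up.
- brush_pot: Blue pot of brushes, loose, to be left standing where it is: 72 mm across, 90 mm high, the brushes reach to 160 mm. Origin: centre of its underside.

How it is judged:
By the outcome, as a careful person would: the job done as asked, in the order asked, and still so for the second after the job is handed in, with the robot touching nothing.
It also fails if it takes over 144 s, if anything falls off the work surface, if the arm or the gripper's body presses on something with over 40 N, if the wrist force passes 120 N, or if a joint passes its speed limit or range.

## Working session

There is one attempt and no reset: what is moved stays moved. The work goes in short steps, each a Python script; the robot and the scene stay as the last script left them, time stands still between calls to the robot, and variables do not carry over. Pictures are saved under pics/ and viewed, at most 14 in all, crops included, and the job is handed in when it is done.

```bash
mkdir -p pics; ls; python3 - <<'E'
from station import robot, fingers, vision, workorder, recognise
import cv2
for n in ("top","side"):
    im=vision.grab_frame(n); cv2.imwrite(f"pics/{n}0.png",im[:,:,::-1])
    c=vision.calibration(n); print(n,c)
    for l in "brayer_wood brayer_green jar_blue jar_yellow baren wash_tray ink_crate cork_pad brush_pot".split():
        print(l,[(d['p'],[round(float(v)) for v in d['rect']]) for d in recognise(l,n)[:2]])
print(robot.current_time_s(), robot.current_eef_rot())
E
```

```text
pics
top {'mtx': array([[451.04123325,   0.        , 313.07675064],
       [  0.        , 451.04123325, 203.15302498],
       [  0.        ,   0.        ,   1.        ]]), 'extrinsics': array([[-0.01268298, -0.99965086, -0.02317967,  0.06849621],
       [ 0.98917117, -0.01593309,  0.14589904, -0.5375788 ],
       [-0.14621742, -0.02107823,  0.98902789, -1.08932643],
       [ 0.        ,  0.        ,  0.        ,  1.        ]])}
brayer_wood [(0.97, [396, 254, 30, 49])]
brayer_green [(0.95, [253, 165, 30, 54])]
jar_blue [(0.56, [280, 246, 21, 21])]
jar_yellow [(0.82, [338, 243, 21, 21])]
baren [(0.74, [430, 161, 39, 32])]
wash_tray [(0.68, [212, 254, 77, 84])]
ink_crate [(0.92, [344, 166, 54, 72]), (0.51, [279, 246, 22, 20])]
cork_pad [(0.95, [476, 243, 53, 53]), (0.6, [340, 243, 21, 21])]
brush_pot [(0.81, [160, 160, 44, 40])]
side {'mtx': array([[398.89444138,   0.        , 320.7700697 ],
       [  0.        , 398.89444138, 193.16252434],
       [  0.        ,   0.        ,   1.        ]]), 'extrinsics': array([[-0.87238741, -0.48880602,  0.00298185,  0.4814304 ],
       [ 0.32470495, -0.57492969,  0.75101434, -0.15887615],
       [-0.36538597,  0.65614368,  0.66027916, -0.87026003],
       [ 0.        ,  0.        ,  0.        ,  1.        ]])}
brayer_wood [(0.69, [389, 168, 54, 17])]
brayer_green [(0.72, [238, 223, 46, 43])]
jar_blue [(0.8, [335, 231, 18, 38])]
jar_yellow [(0.8, [359, 190, 24, 31])]
baren [(0.83, [330, 128, 31, 27])]
wash_tray [(0.88, [297, 302, 124, 109])]
ink_crate [(0.94, [294, 174, 64, 47]), (0.21, [408, 138, 40, 24])]
cork_pad [(0.81, [409, 136, 38, 22])]
brush_pot [(0.62, [167, 272, 53, 78])]
1.0 [1.79998715e+02 1.94670974e-03 2.47435061e+01]
```

```bash
cat > h.py <<'E'
from station import robot, fingers, vision, workorder, recognise
import cv2, numpy as np
def proj(n,P):
    c=vision.calibration(n); E=c['extrinsics']; p=np.atleast_2d(P)@E[:3,:3].T+E[:3,3]
    q=np.c_[p[:,0],-p[:,1],-p[:,2]]@c['mtx'].T
    return q[:,:2]/q[:,2:]
def ortho(im,n,z,x0,x1,y0,y1,s):
    """metric map, s px per m; up = +x, left = +y"""
    src=np.float32([[x1,y1,z],[x1,y0,z],[x0,y0,z],[x0,y1,z]])
    W,H=(y1-y0)*s,(x1-x0)*s
    M=cv2.getPerspectiveTransform(np.float32(proj(n,src)),np.float32([[0,0],[W,0],[W,H],[0,H]]))
    return cv2.warpPerspective(im,M,(int(W),int(H)),flags=cv2.INTER_CUBIC)
def back(n,uv,z):
    c=vision.calibration(n); E=c['extrinsics']
    r=np.linalg.inv(c['mtx'])@[uv[0],uv[1],1]; r=E[:3,:3].T@np.array([r[0],-r[1],-r[2]])
    o=-E[:3,:3].T@E[:3,3]
    return (o+r*(z-o[2])/r[2])
E
python3 - <<'E'
from h import *
im=vision.grab_frame("top")[:,:,::-1]
o=ortho(im,"top",0.016,.3,.8,-.42,.38,1000); cv2.imwrite("pics/o.png",o)
for l,(u,z) in dict(bw=((396,254),.016),bg=((253,165),.016),jb=((280,246),.045),jy=((338,243),.045),baren=((430,161),.01),tray=((212,254),.01),crate=((344,166),.02),pad=((476,243),.005),pot=((160,160),.06)).items(): print(l,back("top",u,z).round(3))
E
```

```text
bw [ 0.41  -0.145  0.016]
bg [0.645 0.216 0.016]
jb [0.432 0.143 0.045]
jy [0.438 0.001 0.045]
baren [ 0.649 -0.243  0.01 ]
tray [0.416 0.32  0.01 ]
crate [ 0.637 -0.02   0.02 ]
pad [ 0.435 -0.349  0.005]
pot [0.652 0.444 0.06 ]
```

View pics/o.png

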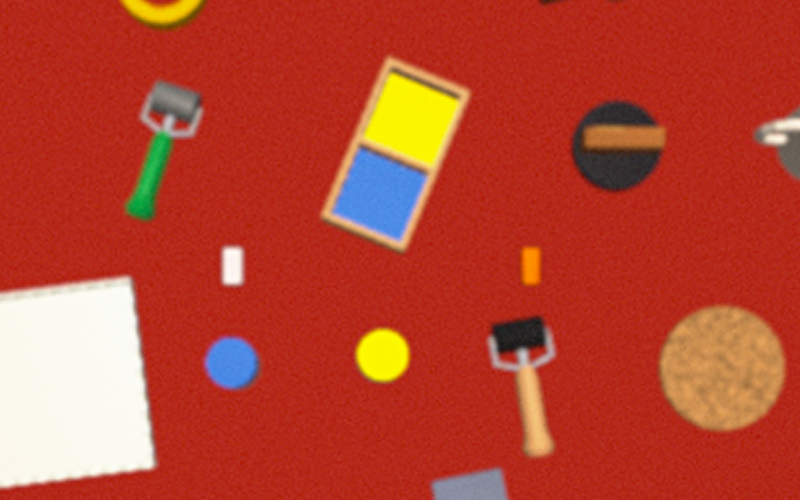

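View pics/side0.png

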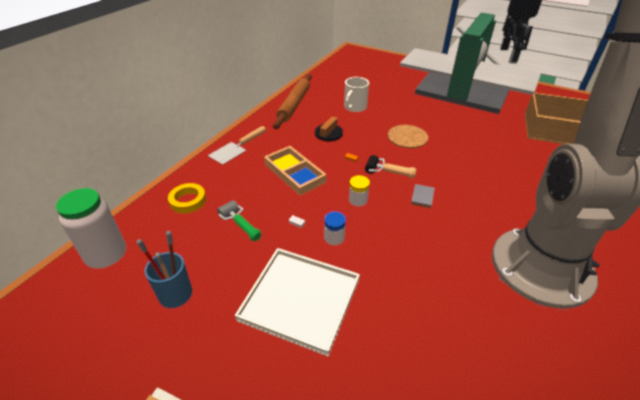

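The top map (1 px/mm) shows the green roller at about (165,150), wood roller (525,390), jars at (232,362) and (383,355), crate at (395,155), baren (618,145), pad (722,368), and the tray cut off at left. The side view confirms the layout, with the brush pot clear at (168,275). Next I'll segment the objects by colour at the right heights.

```bash
cat > seg.py <<'E'
from h import *
X0,X1,Y0,Y1,S=.28,.85,-.45,.5,2000
def blob(im,z,f,roi,n="top"):
    """largest blob of mask f(hsv) in roi (x0,x1,y0,y1): centroid, minAreaRect centre,size,long-axis yaw"""
    o=ortho(im,n,z,X0,X1,Y0,Y1,S); hsv=cv2.cvtColor(o,cv2.COLOR_RGB2HSV).astype(int)
    m=f(hsv[...,0],hsv[...,1],hsv[...,2]).astype(np.uint8)
    r=np.zeros_like(m); r[int((X1-roi[1])*S):int((X1-roi[0])*S),int((Y1-roi[3])*S):int((Y1-roi[2])*S)]=1
    c=max(cv2.findContours(m*r,cv2.RETR_EXTERNAL,cv2.CHAIN_APPROX_NONE)[0],key=cv2.contourArea)
    w=lambda p:np.array([X1-p[1]/S,Y1-p[0]/S])
    M=cv2.moments(c); b=cv2.minAreaRect(c); P=cv2.boxPoints(b)
    e=[P[1]-P[0],P[2]-P[1]]; e=max(e,key=np.linalg.norm)
    return dict(c=w((M['m10']/M['m00'],M['m01']/M['m00'])).round(4),mid=w(b[0]).round(4),size=np.sort(np.array(b[1])/S).round(4),yaw=round(float(np.degrees(np.arctan2(-e[0],-e[1]))%180),1))
red=lambda h,s,v:((h<6)|(h>172))&(s>150)
E
python3 - <<'E'
from seg import *
im=vision.grab_frame("top")
R=dict(gr=(.57,.73,.15,.28),wd=(.33,.5,-.2,-.09),jb=(.38,.48,.1,.19),jy=(.38,.5,-.05,.05),cr=(.53,.76,-.12,.08),ba=(.58,.72,-.31,-.17),tr=(.3,.54,.2,.45),pad=(.36,.51,-.43,-.27))
f=dict(nored=lambda h,s,v:~red(h,s,v),green=lambda h,s,v:(h>40)&(h<85)&(s>100),dark=lambda h,s,v:(v<75)|((s<110)&(v<110)),
 wood=lambda h,s,v:(h>=7)&(h<25)&(v>120),blue=lambda h,s,v:(h>95)&(h<130)&(s>90),yel=lambda h,s,v:(h>24)&(h<36)&(s>120),white=lambda h,s,v:(s<60)&(v>180),gray=lambda h,s,v:(s<90)&(v<150))
for n,k,z in [("gr","green",.016),("gr","gray",.024),("gr","nored",.016),("wd","wood",.016),("wd","dark",.024),("wd","nored",.016),("jb","blue",.062),("jy","yel",.062),("cr","nored",.028),("cr","blue",.005),("cr","yel",.005),("ba","dark",.012),("ba","wood",.042),("tr","white",.02),("pad","nored",.006)]:
    print(n,k,blob(im,z,f[k],R[n]))
E=vision.calibration("top")["extrinsics"];print(-E[:3,:3].T@E[:3,3])
E
```

```text
gr green {'c': array([0.6225, 0.2298]), 'mid': array([0.6247, 0.2267]), 'size': array([0.0269, 0.0884]), 'yaw': 158.4}
gr gray {'c': array([0.6957, 0.2041]), 'mid': array([0.6944, 0.2041]), 'size': array([0.0322, 0.0493]), 'yaw': 71.0}
gr nored {'c': array([0.6566, 0.2189]), 'mid': array([0.6476, 0.2234]), 'size': array([0.0597, 0.1414]), 'yaw': 159.7}
wd wood {'c': array([ 0.3873, -0.1525]), 'mid': array([ 0.391, -0.152]), 'size': array([0.0321, 0.0972]), 'yaw': 9.5}
wd dark {'c': array([ 0.4645, -0.1379]), 'mid': array([ 0.464, -0.138]), 'size': array([0.0286, 0.0513]), 'yaw': 100.1}
wd nored {'c': array([ 0.423 , -0.1463]), 'mid': array([ 0.4111, -0.1499]), 'size': array([0.0659, 0.1386]), 'yaw': 11.9}
jb blue {'c': array([0.4346, 0.1439]), 'mid': array([0.4344, 0.1441]), 'size': array([0.0463, 0.0481]), 'yaw': 45.0}
jy yel {'c': array([ 0.442 , -0.0006]), 'mid': array([ 4.42e-01, -2.00e-04]), 'size': array([0.0475, 0.048 ]), 'yaw': 0.0}
cr nored {'c': array([ 0.6429, -0.0146]), 'mid': array([ 0.6429, -0.0143]), 'size': array([0.0962, 0.1794]), 'yaw': 157.5}
cr blue {'c': array([6.087e-01, 2.000e-04]), 'mid': array([6.089e-01, 3.000e-04]), 'size': array([0.0712, 0.0731]), 'yaw': 67.4}
cr yel {'c': array([ 0.6838, -0.0318]), 'mid': array([ 0.6841, -0.0318]), 'size': array([0.0737, 0.078 ]), 'yaw': 67.6}
ba dark {'c': array([ 0.6507, -0.2351]), 'mid': array([ 0.6552, -0.2357]), 'size': array([0.0834, 0.0852]), 'yaw': 9.5}
ba wood {'c': array([ 0.6569, -0.2388]), 'mid': array([ 0.6575, -0.2387]), 'size': array([0.0234, 0.0806]), 'yaw': 88.8}
tr white {'c': array([0.4163, 0.3264]), 'mid': array([0.4162, 0.3261]), 'size': array([0.1826, 0.1906]), 'yaw': 7.3}
pad nored {'c': array([ 0.4327, -0.3451]), 'mid': array([ 0.4325, -0.345 ]), 'size': array([0.129, 0.13 ]), 'yaw': 90.0}
[0.37334768 0.03694593 1.15739417]
```

```bash
cat > act.py <<'E'
from seg import *
def ok(x,y,z,yaw): return robot.inverse_kinematics([x,y,z],[180,0,yaw])
def up(x,y,yaw,z=.2): robot.move_to([x,y,z],[180,0,yaw])
def pick(x,y,z,yaw,opening=1.,force=80):
    fingers.gripper_to(opening); up(x,y,yaw)
    robot.line_to([x,y,z+.03],velocity=.2); robot.line_to([x,y,z],velocity=.08,f_stop=15)
    fingers.gripper_to(0,force); robot.line_to([x,y,.2],velocity=.2)
    print("held gap",robot.current_finger_gap(),robot.current_gripper_force())
def place(x,y,z,yaw,release):
    up(x,y,yaw); robot.line_to([x,y,z+.03],velocity=.2); s=robot.line_to([x,y,z],velocity=.04,f_stop=8)
    print("stop",s,robot.current_tool_pos(),robot.current_time_s()); fingers.gripper_to(release); robot.pause(.2)
    robot.line_to([x,y,.2],velocity=.2)
def along(x,y,yaw,d,e=0):
    c,s=np.cos(np.radians(yaw)),np.sin(np.radians(yaw)); return x+d*c-e*s,y+d*s+e*c
GR=(*along(.6945,.2041,-20.5,-.058),.018,-20.5)
WD=(*along(.464,-.138,10,-.058),.018,10)
TG=(*along(.4163,.3262,7.3,-.005,.042),.024,7.3); TW=(*along(.4163,.3262,7.3,-.005,-.042),.024,7.3)
JB=(.4346,.144,.047,-22.5); JY=(.442,-.0004,.047,-22.5)
CB=(.607,.0006,.053,-22.5); CY=(.6825,-.031,.053,-22.5)
BA=(.657,-.238,.032,-90); PD=(.4326,-.345,.039,-90)
E
cat > run1.py <<'E'
from act import *
print(robot.tip_reach)
for n in "GR WD TG TW JB JY CB CY BA PD".split():
    a=eval(n); q=[ok(*a),ok(a[0],a[1],.2,a[3])]; print(n,np.round(a,3),[None if v is None else np.round(v).astype(int).tolist() for v in q])
pick(*GR)
im=vision.grab_frame("side"); cv2.imwrite("pics/s1.png",cv2.resize(im[100:300,120:420,::-1],None,fx=2,fy=2))
E
python3 run1.py
```

```text
0.017
GR [ 6.40e-01  2.24e-01  1.80e-02 -2.05e+01] [[-6, 46, -25, 78, 20, 60, -145], [-2, 39, -34, 67, 21, 80, -144]]
WD [ 0.407 -0.148  0.018 10.   ] [[30, 22, -15, 120, 9, 39, -70], [32, 7, -16, 108, 2, 66, -64]]
TG [0.406 0.367 0.024 7.3  ] [[-8, 42, -52, 101, 39, 57, -158], [1, 36, -70, 90, 35, 79, -155]]
TW [0.417 0.284 0.024 7.3  ] [[-3, 34, -44, 108, 31, 50, -145], [0, 20, -47, 97, 16, 70, -133]]
JB [  0.435   0.144   0.047 -22.5  ] [[9, 25, -37, 114, 20, 47, -151], [22, 15, -50, 103, 12, 68, -144]]
JY [  0.442  -0.      0.047 -22.5  ] [[18, 21, -24, 117, 12, 45, -126], [24, 9, -29, 106, 5, 66, -119]]
CB [ 6.07e-01  1.00e-03  5.30e-02 -2.25e+01] [[9, 35, -16, 91, 11, 56, -123], [12, 28, -20, 81, 10, 73, -122]]
CY [  0.682  -0.031   0.053 -22.5  ] [[8, 43, -11, 76, 8, 62, -117], [9, 36, -15, 66, 9, 79, -117]]
BA [ 6.57e-01 -2.38e-01  3.20e-02 -9.00e+01] [[12, 45, 11, 75, -9, 61, -156], [14, 37, 8, 63, -5, 79, -158]]
PD [ 4.33e-01 -3.45e-01  3.90e-02 -9.00e+01] [[28, 30, 12, 101, -8, 49, -136], [29, 20, 10, 91, -4, 69, -140]]
held gap 0.23081691470055996 77.60961197200231
```

View pics/s1.png

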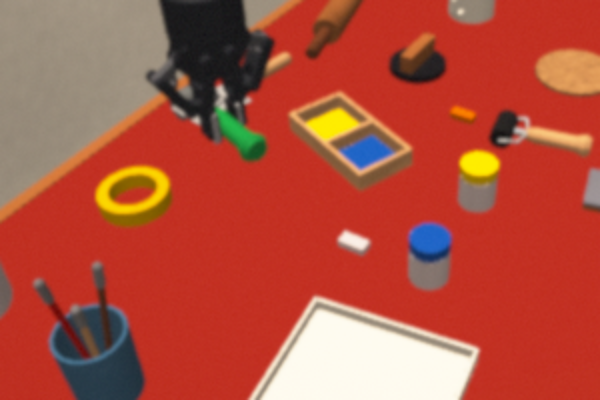

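```bash
cat > run2.py <<'E'
from act import *
print(robot.current_joint_positions().round() if hasattr(robot.current_joint_positions(),'round') else robot.current_joint_positions())
place(*TG,.45)
im=vision.grab_frame("side"); cv2.imwrite("pics/s2.png",cv2.resize(im[200:370,180:420,::-1],None,fx=2,fy=2))
E
python3 run2.py
```

```text
[  -2.   39.  -34.   67.   21.   80. -144.]
stop False [0.40608596 0.36747384 0.02414092] 10.25
```

The green roller was held at (240,135) in the crop and placed without any stop. Next is the wood roller.

```bash
cat > run3.py <<'E'
from act import *
pick(*WD); place(*TW,.42)
up(.5,0,-22.5)
im=vision.grab_frame("side"); a=cv2.resize(im[220:370,200:400,::-1],None,fx=2.7,fy=2.7)
im=vision.grab_frame("top")[:,:,::-1]; b=ortho(im,"top",.016,.3,.54,.2,.45,1600)
c=np.zeros((max(a.shape[0],b.shape[0]),a.shape[1]+b.shape[1],3),np.uint8); c[:a.shape[0],:a.shape[1]]=a; c[:b.shape[0],a.shape[1]:]=b
cv2.imwrite("pics/s3.png",cv2.resize(c,None,fx=.8,fy=.8))
E
python3 run3.py
```

```text
held gap 0.22232538339648378 78.1969803571701
stop False [0.41676324 0.28411901 0.02414266] 20.7417
```

View pics/s3.png

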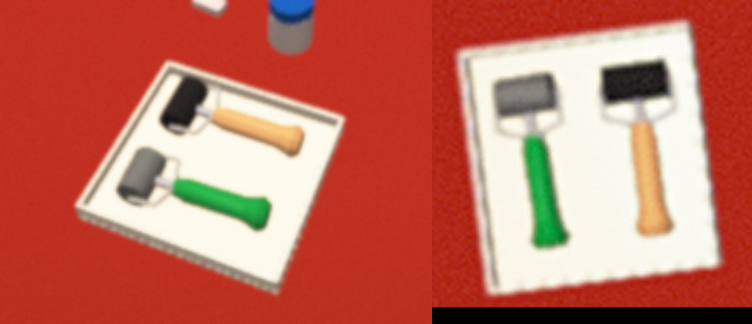

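Both rollers lie flat, parallel and well apart inside the tray walls. Now the jars.

```bash
cat > run4.py <<'E'
from act import *
pick(*JB,force=50); place(*CB,.85)
pick(*JY,force=50); place(*CY,.85)
up(.5,-.2,-60)
im=vision.grab_frame("side"); a=cv2.resize(im[110:230,240:400,::-1],None,fx=3,fy=3)
im=vision.grab_frame("top")[:,:,::-1]; b=ortho(im,"top",.028,.53,.75,-.12,.08,1800)
c=np.zeros((max(a.shape[0],b.shape[0]),a.shape[1]+b.shape[1],3),np.uint8); c[:a.shape[0],:a.shape[1]]=a; c[:b.shape[0],a.shape[1]:]=b
cv2.imwrite("pics/s4.png",cv2.resize(c,None,fx=.9,fy=.9))
print(blob(vision.grab_frame("top"),.012,lambda h,s,v:~red(h,s,v),(.58,.72,-.31,-.17)))
E
python3 run4.py
```

```text
held gap 0.5453113045381327 51.379177272319794
stop True [6.06218058e-01 3.67616834e-04 5.27764895e-02] 29.7667
held gap 0.5484440251855519 51.40896454453468
stop False [ 0.68273297 -0.03089013  0.05289357] 37.4667
{'c': array([ 0.6368, -0.2475]), 'mid': array([ 0.64  , -0.2518]), 'size': array([0.1155, 0.119 ]), 'yaw': 0.0}
```

View pics/s4.png

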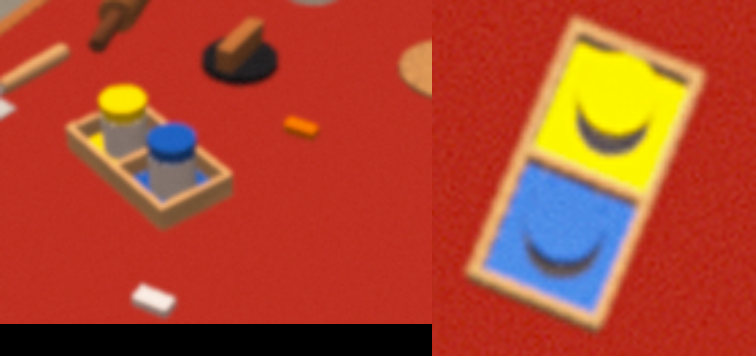

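Both jars stand upright in the bays that match their lids. Last is the baren.

```bash
cat > run5.py <<'E'
from act import *
pick(*BA,opening=.7,force=80); place(*PD,.6)
up(.55,-.05,-60)
im=vision.grab_frame("side"); a=cv2.resize(im[60:380,130:450,::-1],None,fx=1.3,fy=1.3)
im=vision.grab_frame("top")[:,:,::-1]; b=ortho(im,"top",.006,.34,.52,-.44,-.26,1900)
c=np.zeros((max(a.shape[0],b.shape[0]),a.shape[1]+b.shape[1],3),np.uint8); c[:a.shape[0],:a.shape[1]]=a; c[:b.shape[0],a.shape[1]:]=b
cv2.imwrite("pics/s5.png",c)
E
python3 run5.py
```

```text
held gap 0.21792381652585496 79.04026508331299
stop True [ 0.43183549 -0.34458813  0.03873187] 46.3583
```

View pics/s5.png

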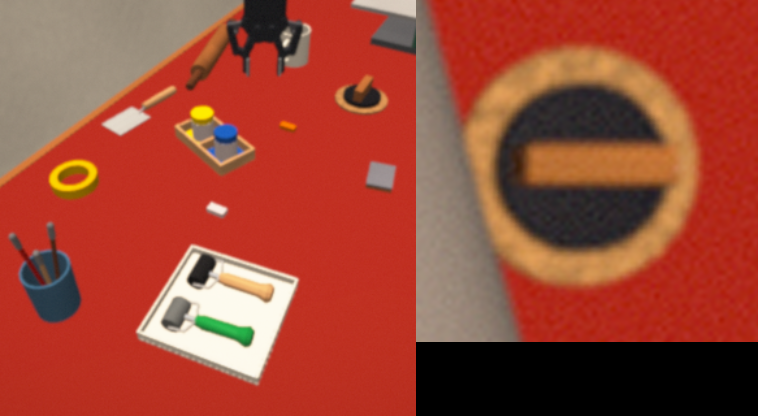

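The baren is centred flat on the pad with its grip up. The rollers and jars are in place, the brush pot hasn't moved, and the arm is clear of everything.

```bash
python3 -c "
from station import robot, workorder
robot.pause(.3); print(robot.current_time_s(), workorder.close_job())"
```

```text
the job is handed in; nothing more can be done
49.5417 None
```

I handed the job in at 49.5 s of the 144 s limit: both rollers lie side by side in the tray, each jar stands in the bay of its lid's colour, the baren is grip up on the cork pad, and the brush pot was not touched. The pictures confirmed each placement, but the hand-in returned no verdict.

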